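Clear the saucepan handle and fold open the spice cupboard's bifold door

ROBOT

A 6-joint arm with a two-finger parallel gripper is mounted at the origin on the work surface. World frame = base frame: x ahead of the robot, y to its left, z up, the work surface at z = 0. Lengths are in m, angles in rad, forces in N, time in s.
With the tool pointing down it reaches from about 0.325 to 0.775 m from the base axis. Payload 5.5 kg.
Tool frame: the origin (TCP) lies at the very end of the fingers, on their centre line; the grasp point (between the pads) lies 19 mm behind it; z points along the fingers, x is the direction in which the jaws open and shut, and the axes are right-handed (so a half turn about z gives the same grasp; the last joint's range is limited). The gripper opens to 85 mm and grips with 20 to 120 N. Pads are 22 mm wide; open, the fingers measure 114 mm over their backs; the gripper's body (76 mm by 85 mm) begins 54 mm behind the grasp point. The pads swing forward as they close: fully open they stand 13 mm farther back than shut.
Start: joints at [-1.39, 0.091, 1.231, -0, 1.82, -0.057], TCP at [0.141, -0.583, 0.231] pointing down, gripper open.
Joint ranges: [-2.87, 2.87], [-0.86, 2.18], [0.17, 2.46], [-1.51, 4.65], [0.06, 2.69], [-2.65, 2.65]. Speed limits (rad/s): [2.57, 2.57, 3.01, 3.14, 3.14, 3.14].

INTERFACE

Orientations are given as a unit quaternion [w, x, y, z].
In Python, from rig import manip gives the robot as it stands.
- The arm moves only by the shell command python3 -m inch 'ROWS' [FORCE]. ROWS is JSON, a list of rows, each a list of 3 entries, a list of its own where there are three numbers: the finger opening in m, from 0 to 0.0854, then the shift along the tool's x, y, z in m, then the turn about the tool's z in rad. In form: [[grip, [dx, dy, dz], roll], ...]. A call has 1 to 20 rows; each row is the pose to reach, as a shift and turn from the pose commanded when the call began, along the tool's axes at that moment; what a row does not reach only later rows make up. A row lasts 1/10 s, in which the tool goes at most 50 mm and 8.59 degrees, less where a joint would pass 70% of its speed; a pose out of reach is approached as far as the arm can. A call with a gripper value outside its range is refused whole. The fingers move at their own pace and stop on an object; FORCE is the grip in N (left out, the last holds). Time passes only in rows, so rows that repeat a pose let the fingers close. It gives the time, the measured TCP pose, the force and the opening at its end, in the units of the state.
- manip.get_obs(): the state, without advancing time (a new reading comes with each control period).
- manip.get_image(name): name is "side" or "top"; returns the picture (384x512x3 uint8, red, green, blue); there is no depth.
- manip.camera_params(name): a dict with "fx", "fy", "cx", "cy" (pixels), "R" (3x3) and "t" (3): a world point X has camera coordinates R X + t. Camera axes: x right, y down, z forward; pixel columns grow to the right and rows downward; lengths in m; the calibration is good to about 2 mm. A picture is of the moment at which its call begins. camera_params takes no time and is no camera call.
- manip.hand_in(): hands the job in, once; it reports no verdict.
The state is a dict: "clock": time; "q": joint angles; "qd": joint speeds; "tau": joint torques, N m; "eef_pos": TCP position; "eef_rot": TCP orientation; "ft_force": force on the tool from outside, world axes, zero at the start; "wrist_torque": the same for the moment, N m; "finger_gap": opening from 0.0 (shut) to 1.0 (fully open).
Only numpy, scipy, OpenCV 4.12 (cv2) and the standard library are available. Lean on these libraries where they do the work, as an engineer would, in place of code of your own. Each camera call takes 0.05 s, during which the arm holds its last target.

TASK

The saucepan's handle sticks out past the right edge of the hob, in the way of the spice cupboard's bifold door. First swing that handle inward, towards the back, until the whole of it is well inside the hob's right edge, leaving the pan on its ring and clear of the basket beside it; then pull the door open by its handle and fold both panels fully home past the spring catch. Be gentle: the cupboard only stands on rubber feet and must not be shoved along the counter, and everything else stays where it is.

Things in the scene. Friction and masses are not known exactly. Their poses are not given: they have to be found in the camera images.
- cupboard: freestanding white cupboard, wooden top, 338 mm wide (y), 240 mm high, front towards -x. Origin: on the counter below the middle of the door track, in the plane of the closed panels' inner faces (carcass 2 to 172 mm behind it, +x). Its y axis runs along the track to the hinge side. On rubber feet: a sideways push (along its y) above about 22 N shoves it; 8 mm of shift is too much.
- hinge_panel (a joint): angle a in rad of the hinge-side door panel: 0 closed, grows as it swings out to -x, hard stop at 1.40 (home). The door moves freely (1 to 2 N) and stays where left until the spring catch resists from about 1.31; its peak is passed at 1.352. Before the peak the catch pushes the door back out, past it it holds the door in at 1.37 to 1.40. At the end check that this reads above 1.365.
- lead_panel: leading panel (right one when closed), 147 mm wide, 14 mm thick, 10 to 230 mm above the counter, white with blue insets; the hinge-side panel is alike. Origin: on the fold line at counter height, in the inner-face plane. Its -y axis runs along the panel from the fold to the track end (150 mm); -x points out of the outer face, which lies at x = -14 mm.
- pull: steel bar pull on the leading panel, 30 mm from the fold. Upright flat bar, 14 mm wide along the panel (pinch it so, along its y), 10 mm deep, from 57 mm below to 27 mm above the origin, which is mid bar, 29 mm out from the outer face, 200 mm above the counter. Two posts, 18 mm above and 48 mm below the origin, join it to the panel. Axes as the panel's.
- hinge_line (a point): pivot line of the hinge-side panel, at the track's left end (y = 150 mm in the cupboard's frame), 240 mm up. The fold is 150 mm from it. At door angle a, in the cupboard's x, y (m): fold at (-0.150 sin a, 0.150 - 0.150 cos a), track end of the leading panel at (0, 0.150 - 0.300 cos a); the leading panel turns by a the other way (counter-clockwise from above)
- lead_edge (a point): point on the leading panel's outer face at its track end, 230 mm up. Getting past the catch takes about 11 N along the cupboard's +y (towards the hinge), pressed on the middle of this panel's outer face, or 15 N at the pull; right after it comes the hard stop
- hob: black two-ring hob, a slab 320 mm (x) by 540 mm (y) by 12 mm, fixed to the counter. Origin: centre of its underside; its right edge lies at y = -270 mm, towards the cupboard's door
- ring (a point): centre of the hob's right-hand ring (its top), where the saucepan stands
- saucepan: steel saucepan, 160 mm across, 75 mm high, 0.7 kg or so. Origin: centre of its underside; its x axis points along the handle. The straight black handle is 22 mm wide and 16 mm thick, from 100 to 250 mm from the pan's axis, centred 62 mm above the origin
- pan_grip (a point): on the saucepan handle's centre line, 135 mm from the pan's axis: a good place to pinch it
- pan_tip (a point): tip of the saucepan's handle, 250 mm from the pan's axis
- basket: stainless couscous basket, 210 mm across, 100 mm high, on the hob's left-hand ring; leave alone. Origin: centre of its underside
- jar: glass jar with a metal clamp lid, 86 mm across, 110 mm high, on the lazy susan; leave alone
- oil: small green bottle, 130 mm high, on the lazy susan; leave alone
- dish: terracotta dish, 150 mm across, 40 mm high; leave alone
- spatula: red silicone spatula, 240 mm long, lying flat; leave alone
- salt: blue ceramic salt can, 56 mm across, 85 mm high; leave alone

How it is judged:
On the way, in this order (a step that is already met when the one before it is completed fails the run):
1. the saucepan's handle is swung inside the hob's right edge (tip at least 15 mm in), the pan still on its ring and let go (y of pan_tip in the frame of hob above -0.255 m and horizontal distance between saucepan and ring below 0.03 m and contact force between the fingers and saucepan below 0.2 N), for 0.2 s.
2. the bifold door is being pulled open by its handle (value of joint hinge_panel above 0.35 rad and contact force between the fingers and pull above 0.5 N), for 0.1 s.
3. both panels are folded home past the catch (value of joint hinge_panel above 1.365 rad), for 0.1 s.
At the end, for the whole second after the job is handed in: The door is folded past its catch (hinge panel above 1.365 rad) and stays there; the saucepan stands level and still on its ring (centre within 30 mm of the ring's) with its handle's tip at least 15 mm inside the hob's right edge; the cupboard has shifted by less than 8 mm (value of joint hinge_panel above 1.365 rad and y of pan_tip in the frame of hob above -0.255 m and horizontal distance between saucepan and ring below 0.03 m and angle between saucepan's own z axis and vertical below 0.1 rad and linear speed of saucepan below 0.02 m/s and distance of cupboard from where it was at the start of the episode below 0.008 m); the robot touches nothing.
It fails at once if the cupboard is shoved 8 mm or more (distance of cupboard from where it was at the start of the episode above 0.008 m).
It fails at once if the saucepan is tipped (angle between saucepan's own z axis and vertical above 0.25 rad).
It fails at once if the basket is moved by more than 20 mm (distance of basket from where it was at the start of the episode above 0.02 m).
It fails at once if a bystander on the counter is moved by more than 20 mm (distance of any of jar, oil, dish, spatula, salt from where it was at the start of the episode above 0.02 m).
It also fails if it takes over 64 s, if anything falls off the work surface, if the arm or the gripper's body presses on something with over 40 N, if the wrist force passes 120 N, or if a joint passes its speed limit or range.

## Working session

There is one attempt and no reset: what is moved stays moved. The work goes in short steps, Python scripts to look and compute and a shell command to move; the robot and the scene stay as the last step left them, time stands still between calls to the robot, and variables do not carry over. Pictures are saved under pics/ and viewed, and the job is handed in when it is done.

```bash
ls; mkdir -p pics
python3 - <<'E'
from rig import manip
import cv2
o=manip.get_obs()
for k,v in o.items(): print(k,v)
for n in("side","top"):
    print(n,manip.camera_params(n))
    cv2.imwrite(f"pics/{n}0.png",cv2.resize(manip.get_image(n)[:,:,::-1],(800,600),interpolation=cv2.INTER_CUBIC))
E
```

```text
pics
clock 0.0
q [-1.38967292e+00  9.18590579e-02  1.23189914e+00  3.05665740e-05
  1.81981881e+00 -5.67113052e-02]
qd [ 0.00036872 -0.00042109  0.0006351  -0.00041203  0.0003321   0.00016778]
tau [ 2.03866133e-03 -4.58729625e+01 -4.18023884e+01 -3.27038219e-05
  1.15535961e-02 -1.14330049e-06]
eef_pos [ 0.14130801 -0.58282157  0.23014328]
eef_rot [-6.67711423e-04  7.86004109e-01 -6.18220475e-01 -7.34027718e-04]
ft_force [1.07542776 0.09057503 0.84276883]
wrist_torque [ 0.04808904  0.03420488 -0.02990579]
finger_gap 0.9985119125721094
side {'fx': 379.82775106944763, 'fy': 379.82775106944763, 'cx': 256.1268619464555, 'cy': 191.6748350889837, 'R': array([[ 0.9099734 , -0.41438032,  0.01540648],
       [-0.26232004, -0.60403072, -0.75255238],
       [ 0.32114888,  0.68076122, -0.65835215]]), 't': array([-0.51213832,  0.23267022,  1.38057778])}
top {'fx': 382.65733502301583, 'fy': 382.65733502301583, 'cx': 255.57025519009406, 'cy': 195.55657182658365, 'R': array([[-0.01398029, -0.99954964, -0.02655315],
       [-0.99364516,  0.01685411, -0.11128898],
       [ 0.11168639,  0.02482856, -0.99343329]]), 't': array([-0.01428631,  0.52494911,  1.55669686])}
```

View pics/side0.png

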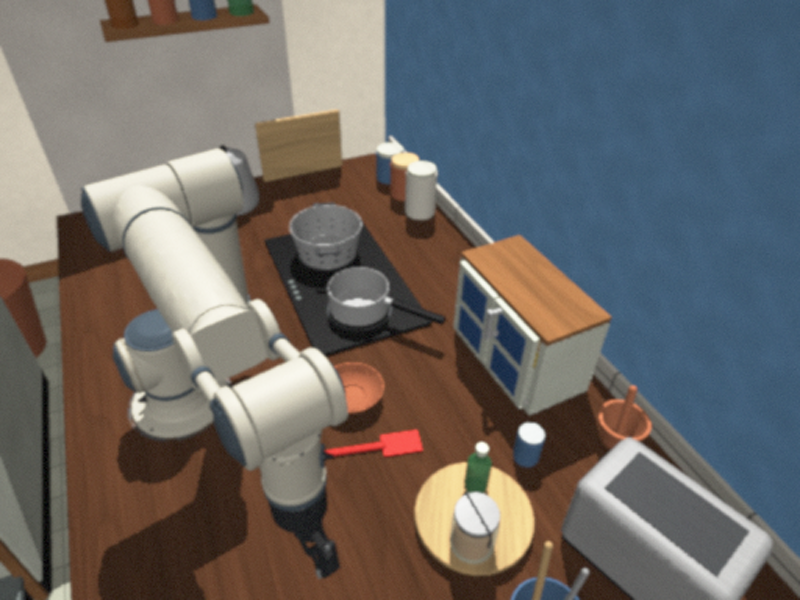

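View pics/top0.png

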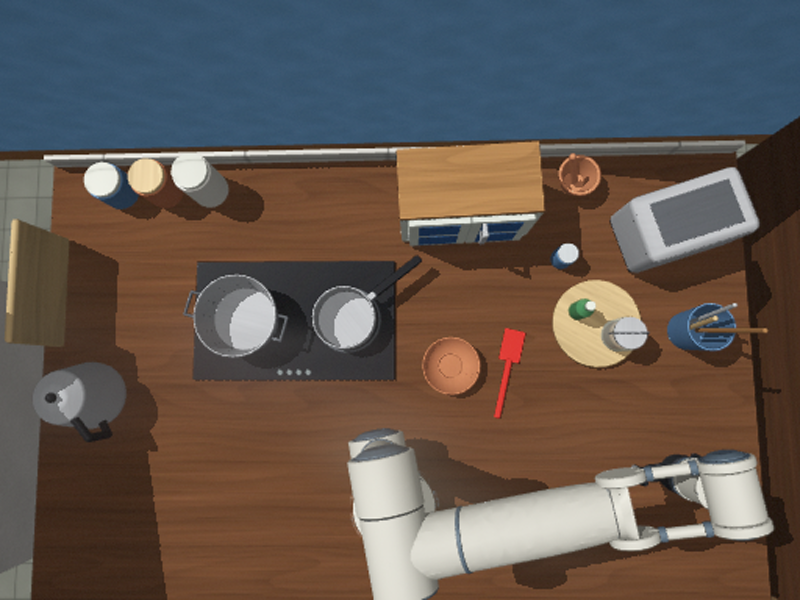

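```bash
cat > h.py <<'E'
import numpy as np, cv2
from rig import manip
def P(n,X):
    c=manip.camera_params(n); X=np.atleast_2d(X); Y=X@c['R'].T+c['t']
    return np.c_[c['fx']*Y[:,0]/Y[:,2]+c['cx'], c['fy']*Y[:,1]/Y[:,2]+c['cy']]
def U(n,uv,z):
    c=manip.camera_params(n); d=c['R'].T@np.array([(uv[0]-c['cx'])/c['fx'],(uv[1]-c['cy'])/c['fy'],1]); o=-c['R'].T@c['t']
    return o+d*(z-o[2])/d[2]
def crop(n,x0,y0,w,h,s,f,im=None):
    im=manip.get_image(n) if im is None else im
    c=cv2.resize(im[y0:y0+h,x0:x0+w,::-1],None,fx=s,fy=s,interpolation=cv2.INTER_CUBIC)
    for u in range((x0+9)//10*10,x0+w,10):
        cv2.line(c,(int((u-x0+.5)*s),0),(int((u-x0+.5)*s),6),(0,255,255),1)
        if u%20==0: cv2.putText(c,str(u),(int((u-x0+.5)*s)-8,16),0,.35,(0,255,255),1)
    for v in range((y0+9)//10*10,y0+h,10):
        cv2.line(c,(0,int((v-y0+.5)*s)),(6,int((v-y0+.5)*s)),(0,255,255),1)
        cv2.putText(c,str(v),(8,int((v-y0+.5)*s)+4),0,.35,(0,255,255),1)
    cv2.imwrite(f,c)
def tool():
    from scipy.spatial.transform import Rotation as R
    o=manip.get_obs(); q=o['eef_rot']; return o,R.from_quat([q[1],q[2],q[3],q[0]]).as_matrix()
E
python3 - <<'E'
from h import *
im=manip.get_image('top'); np.save('top.npy',im)
crop('top',245,85,110,80,7,'pics/t_cup.png',im)
crop('top',115,150,170,100,4.7,'pics/t_hob.png',im)
im=manip.get_image('side'); np.save('side.npy',im)
crop('side',170,120,230,150,3.4,'pics/s1.png',im)
E
```

```text
(no output)
```

View pics/t_cup.png

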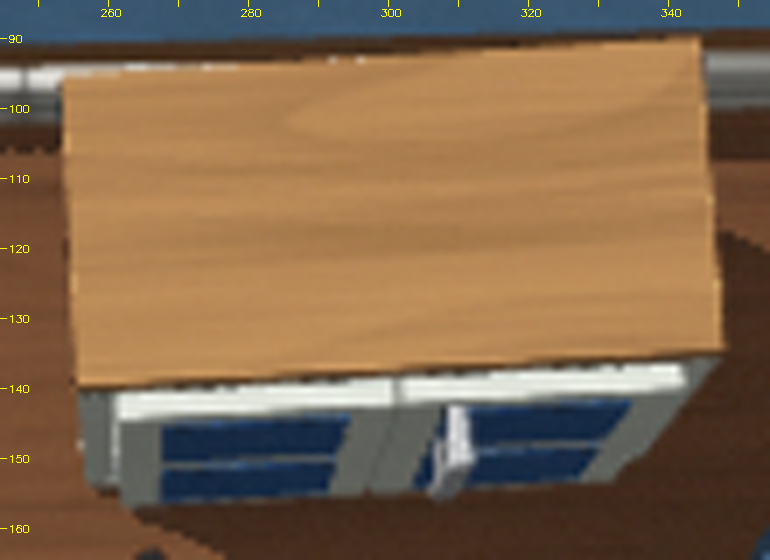

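View pics/t_hob.png

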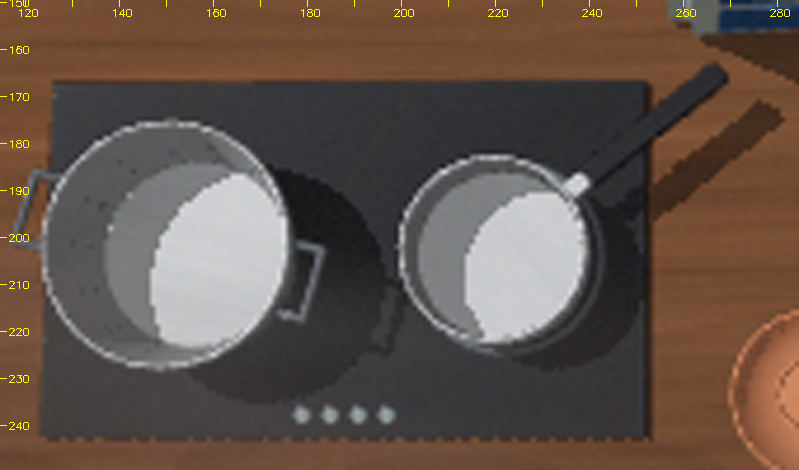

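View pics/s1.png

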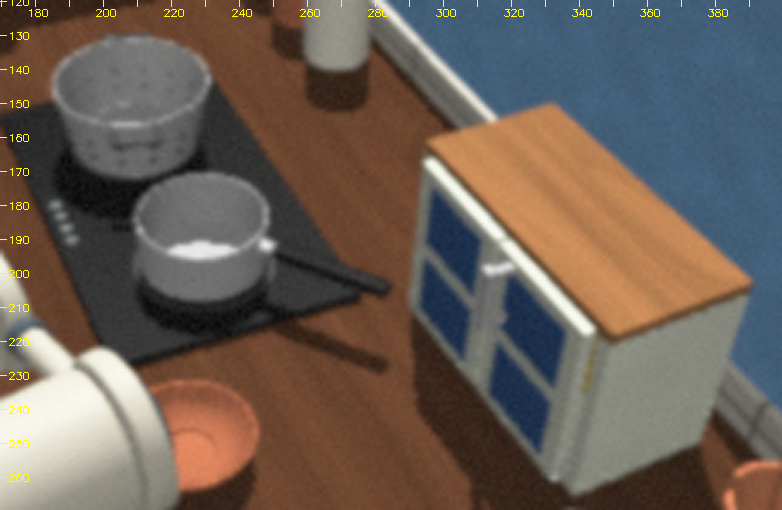

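Run:
```python
from h import *
for n,uvs in (('roof',[(255.2,139.3),(347.2,134.5),(253.2,95.8),(344.5,90)]),):
    A=[U('top',u,.24) for u in uvs]; print(n,np.round(A,4).tolist())
    print(np.linalg.norm(A[0]-A[1]),np.linalg.norm(A[2]-A[0]), np.degrees(np.arctan2(*( (A[0]-A[1])[:2]))), 'C front',(A[0]+A[1])/2)
A=[U('top',u,.012) for u in [(125.8,167),(252.3,167),(253,243),(123.7,243)]];print('hob',np.round(A,4).tolist(),np.mean(A,0))
print('pan',U('top',(219.8,204),.087),'tip',U('top',(267.6,165.2),.082),'root',U('top',(240.5,187.5),.082))
print('pull top',U('top',(308.8,144.5),.227),U('top',(310.2,150.5),.227),U('top',(307,150.5),.227))
print('paneltops',U('top',(260.5,144),.23),U('top',(301,142),.23),U('top',(343,139),.23))
print('bask',U('top',(149.3,201),.112))
for n,uv,z in (('roof FR',(349,219.5),.24),('roof FL',(294.5,162.5),.24),('roof BR',(390,203),.24),('tip',(281.5,205),.074),('pan rim c',(227.5,187),.087),('dish',(230,238),.04)): print(n,U('side',uv,z))
```

```text
roof [[0.7076, -0.0292, 0.24], [0.7184, -0.3636, 0.24], [0.8723, -0.0241, 0.24], [0.8863, -0.3605, 0.24]]
0.33454779714517613 0.164802082578674 -1.8533527560420922 C front [ 0.71297158 -0.19639923  0.24      ]
hob [[0.6585, 0.5297, 0.012], [0.6482, -0.0099, 0.012], [0.3295, -0.0086, 0.012], [0.3369, 0.5308, 0.012]] [0.49327104 0.2605121  0.012     ]
pan [0.48666628 0.11945034 0.087     ] tip [ 0.64121781 -0.07403257  0.082     ] root [0.55232457 0.03639551 0.082     ]
pull top [ 0.68737372 -0.22510218  0.227     ] [ 0.66485776 -0.22954538  0.227     ] [ 0.66509305 -0.21788041  0.227     ]
paneltops [ 0.69214651 -0.04818332  0.23      ] [ 0.69656705 -0.19656414  0.23      ] [ 0.7045888 -0.349866   0.23     ]
bask [0.50083775 0.39559878 0.112     ]
roof FR [ 0.71318874 -0.36911883  0.24      ]
roof FL [ 0.69984087 -0.03689139  0.24      ]
roof BR [ 0.88348517 -0.35976409  0.24      ]
tip [ 0.63860228 -0.07079986  0.074     ]
pan rim c [0.47899832 0.10027246 0.087     ]
dish [ 0.40094794 -0.12150566  0.04      ]
```

```bash
cat >> h.py <<'E'
def go(x,y,z,ang):
    """tool-frame shift and roll to world target, tool x axis at ang deg"""
    o,R=tool(); a0=np.degrees(np.arctan2(R[1,0],R[0,0]))
    d=R.T@(np.array([x,y,z])-o['eef_pos'])
    print('shift',np.round(d,4),'roll',round(np.radians(-(ang-a0)),4),'|d|',np.linalg.norm(d).round(3),'a0',a0.round(2))
E
python3 - <<'E'
from h import *
print(U('side',(229.6,183),.087))
c=np.array([.487,.1185]);a=np.radians(-51.3)
g=c+.135*np.array([np.cos(a),np.sin(a)]);print(g)
go(*g,.16,38.7); go(*g,.055,38.7)
for p in([*g,.074],[*(c+.25*np.array([np.cos(a),np.sin(a)])),.074],[*c,.087]): print(P('side',p),P('top',p))
E
```

```text
[0.49612314 0.12050769 0.087     ]
[0.57140776 0.0131419 ]
shift [-0.478  -0.5584  0.0712] roll -2.0085 |d| 0.738 a0 -76.38
shift [-0.4778 -0.5584  0.1762] roll -2.0085 |d| 0.756 a0 -76.38
[[257.00444183 196.44700452]] [[246.32717397 182.98340327]]
[[283.25160595 205.60274488]] [[268.21640116 165.05495986]]
[[227.70862877 183.85386402]] [[220.03709946 203.91284753]]
```

```bash
python3 -m inch '[[0.06,[-0.478,-0.558,0.02],-2.008],[0.06,[-0.478,-0.558,0.02],-2.008],[0.06,[-0.478,-0.558,0.02],-2.008],[0.06,[-0.478,-0.558,0.02],-2.008],[0.06,[-0.478,-0.558,0.02],-2.008],[0.06,[-0.478,-0.558,0.02],-2.008],[0.06,[-0.478,-0.558,0.02],-2.008],[0.06,[-0.478,-0.558,0.02],-2.008],[0.06,[-0.478,-0.558,0.02],-2.008],[0.06,[-0.478,-0.558,0.02],-2.008],[0.06,[-0.478,-0.558,0.02],-2.008],[0.06,[-0.478,-0.558,0.02],-2.008],[0.06,[-0.478,-0.558,0.02],-2.008],[0.06,[-0.478,-0.558,0.02],-2.008],[0.06,[-0.478,-0.558,0.02],-2.008],[0.06,[-0.478,-0.558,0.02],-2.008],[0.06,[-0.478,-0.558,0.071],-2.008],[0.06,[-0.478,-0.558,0.071],-2.008],[0.06,[-0.478,-0.558,0.071],-2.008],[0.06,[-0.478,-0.558,0.071],-2.008]]' 20
python3 - <<'E'
from h import *
go(.5714,.0131,.055,38.7)
crop('top',180,130,130,100,6,'pics/t2.png')
E
```

```text
clock: 2.2
eef_pos: [0.5719, 0.0122, 0.1632]
eef_rot: [0.001, 0.944, 0.331, 0.002]
ft_force: [0.6, 0.4, 0.1]
finger_gap: 0.705
shift [-1.000e-04 -1.200e-03  1.082e-01] roll -0.0014 |d| 0.108 a0 38.62
```

```bash
python3 -m inch '[[0.06,[0,0,0.04],0],[0.06,[0,-0.001,0.08],0],[0.06,[0,-0.001,0.107],0],[0.06,[0,-0.001,0.107],0],[0.06,[0,-0.001,0.107],0]]'
python3 - <<'E'
from h import *
crop('top',180,130,130,100,6,'pics/t2.png')
crop('side',190,140,120,100,6,'pics/s2.png')
E
```

```text
clock: 2.75
eef_pos: [0.5715, 0.0133, 0.0558]
eef_rot: [0.001, 0.944, 0.331, 0.001]
ft_force: [-0.1, -0.4, 0.8]
finger_gap: 0.699
```

View pics/s2.png

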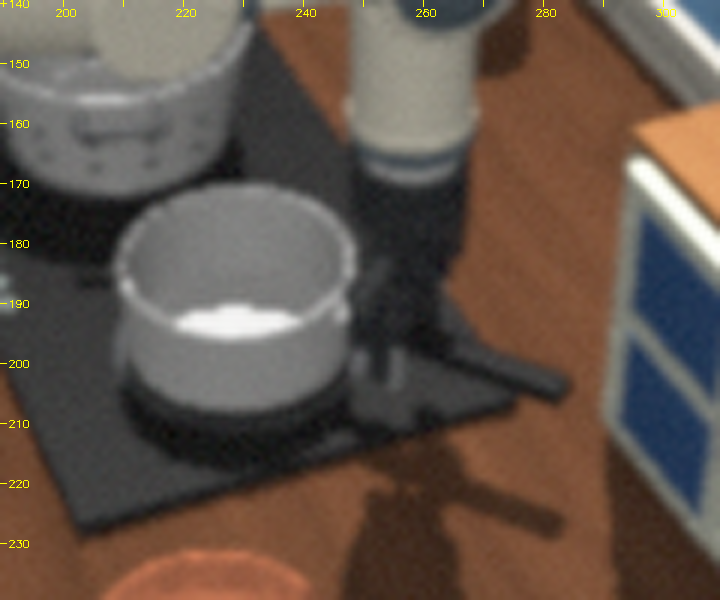

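View pics/t2.png

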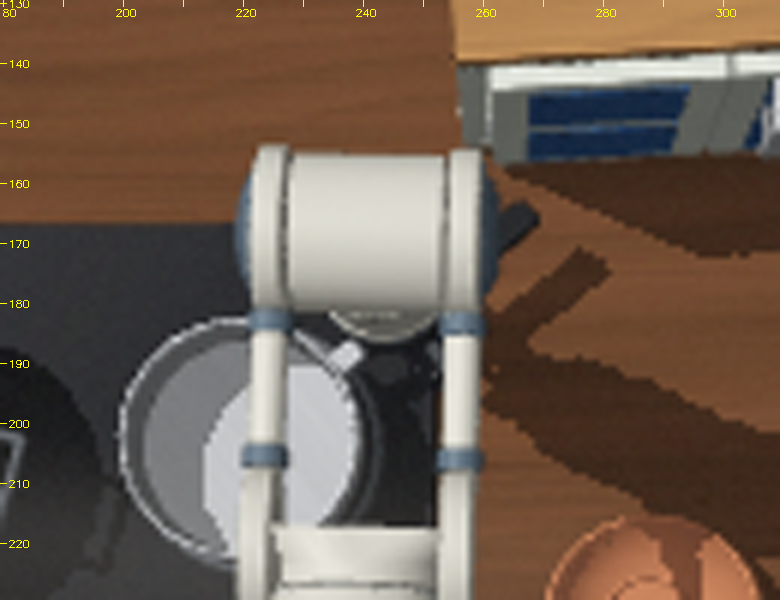

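The fingers straddle the handle (side view about (254,198)) and the tip is still at (283,204). Closing.

```bash
python3 -m inch '[[0.01,[0,0,0],0],[0.01,[0,0,0],0],[0.01,[0,0,0],0],[0.01,[0,0,0],0],[0.01,[0,0,0],0],[0.01,[0,0,0],0],[0.01,[0,0,0],0],[0.01,[0,0,0],0]]' 25
python3 - <<'E'
from h import *
o,R=tool(); p=o['eef_pos'][:2]; c=np.array([.487,.1185])
# after closing handle centre goes to the tool centre
a0=np.degrees(np.arctan2(*(p-c)[::-1]));print(a0,np.linalg.norm(p-c))
ax=np.degrees(np.arctan2(R[1,0],R[0,0]));print(ax)
for k in range(1,8):
    da=6*k; t=np.radians(da); r=p-c
    q=c+np.array([[np.cos(t),-np.sin(t)],[np.sin(t),np.cos(t)]])@r
    d=R.T@np.array([*(q-p),0]); print(da,np.round(d,4),round(-t,4))
E
```

```text
clock: 3.65
eef_pos: [0.5717, 0.0138, 0.0547]
eef_rot: [0.0, 0.944, 0.331, 0.002]
ft_force: [4.0, 1.7, 5.9]
finger_gap: 0.256
-51.04326788933017 0.13465875012020323
38.670180307542196
6 [ 0.0141 -0.0008  0.    ] -0.1047
12 [ 0.028  -0.0031  0.0001] -0.2094
18 [ 0.0416 -0.0068  0.0001] -0.3142
24 [ 0.0547 -0.0119  0.0001] -0.4189
30 [ 0.0672 -0.0184  0.0002] -0.5236
36 [ 0.079  -0.0261  0.0002] -0.6283
42 [ 0.0899 -0.035   0.0002] -0.733
```

```bash
python3 -m inch '[[0.01,[0.0071,-0.0002,0],-0.052],[0.01,[0.0141,-0.0008,0],-0.105],[0.01,[0.0211,-0.0017,0],-0.157],[0.01,[0.028,-0.0031,0],-0.209],[0.01,[0.0349,-0.0048,0],-0.262],[0.01,[0.0416,-0.0068,0],-0.314],[0.01,[0.0483,-0.0092,0],-0.367],[0.01,[0.0547,-0.0119,0],-0.419],[0.01,[0.0611,-0.015,0],-0.471],[0.01,[0.0672,-0.0184,0],-0.524],[0.01,[0.0733,-0.022,0],-0.576],[0.01,[0.079,-0.0261,0],-0.628],[0.01,[0.0847,-0.0305,0],-0.681],[0.01,[0.0847,-0.0305,0],-0.681],[0.01,[0.0847,-0.0305,0],-0.681]]'
python3 - <<'E'
from h import *
crop('top',180,130,130,100,6,'pics/t3.png')
crop('side',190,140,120,100,6,'pics/s3.png')
E
```

```text
clock: 5.15
eef_pos: [0.6183, 0.089, 0.0546]
eef_rot: [0.002, 0.779, 0.627, 0.0]
ft_force: [2.1, -4.4, 5.7]
finger_gap: 0.252
```

View pics/s3.png

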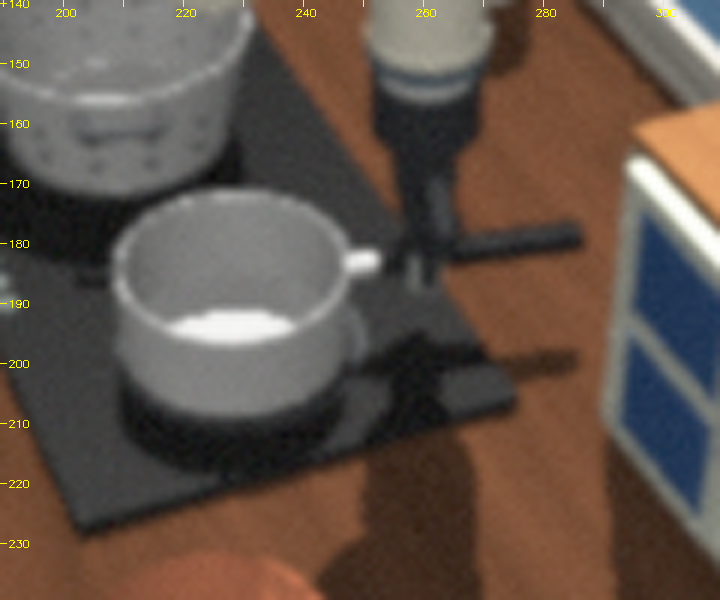

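View pics/t3.png

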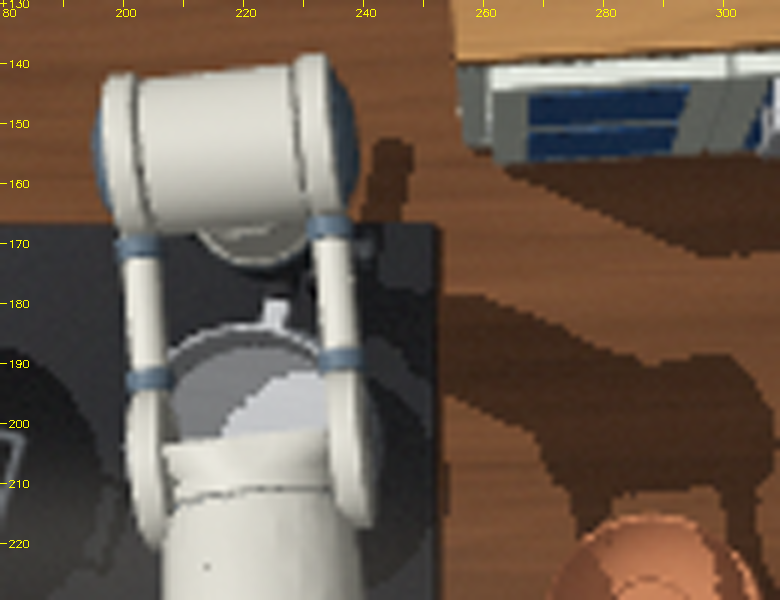

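The handle now points back, with its root at top (226,182) and tip at side (286,178), and the pan hasn't moved. Release and rise.

```bash
python3 -m inch '[[0.06,[0,0,0],0],[0.06,[0,0,0],0],[0.06,[0,0,0],0],[0.06,[0,0,0],0],[0.06,[0,0,0],0],[0.06,[0,0,-0.03],0],[0.06,[0,0,-0.07],0],[0.06,[0,0,-0.12],0],[0.06,[0,0,-0.17],0],[0.06,[0,0,-0.22],0],[0.06,[0,0,-0.27],0],[0.06,[0,0,-0.27],0],[0.06,[0,0,-0.27],0]]'
python3 - <<'E'
from h import *
crop('top',180,130,130,100,6,'pics/t4.png')
crop('side',190,140,120,100,6,'pics/s4.png')
E
```

```text
clock: 6.55
eef_pos: [0.6179, 0.0905, 0.3256]
eef_rot: [0.001, 0.779, 0.627, 0.002]
ft_force: [0.6, -0.1, -0.1]
finger_gap: 0.703
```

View pics/s4.png

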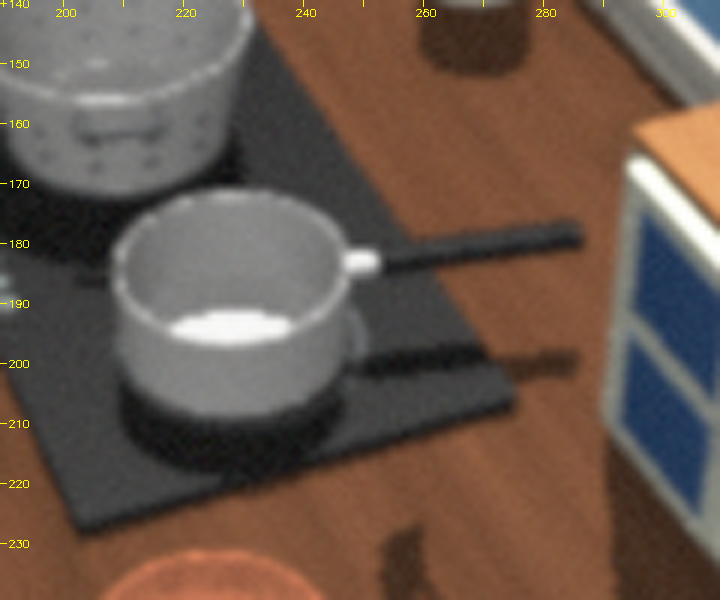

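```bash
cat >> h.py <<'E'
O=np.array([.7105,-.1985]); YAW=np.radians(2.2)
def cw(x,y,z):
    c,s=np.cos(YAW),np.sin(YAW); return np.array([O[0]+c*x-s*y,O[1]+s*x+c*y,z])
def lead(a,lx,ly,z):
    """lead panel frame -> world at door angle a"""
    c,s=np.cos(a),np.sin(a); f=np.array([-.15*s,.15-.15*c])
    return cw(f[0]+c*lx-s*ly, f[1]+s*lx+c*ly, z)
def model(n,a,im,x0,y0,w,h,s,f):
    big=cv2.resize(im[y0:y0+h,x0:x0+w,::-1],None,fx=s,fy=s,interpolation=cv2.INTER_CUBIC)
    def L(A,B,col):
        p=(P(n,np.array([A,B]))-[x0,y0]+.5)*s
        cv2.line(big,tuple(p[0].astype(int)),tuple(p[1].astype(int)),col,1,cv2.LINE_AA)
    def box(fn,xs,ys,zs,col):
        v=[fn(x,y,z) for x in xs for y in ys for z in zs]
        for i in range(8):
            for j in range(i):
                if bin(i^j).count('1')==1: L(v[i],v[j],col)
    box(cw,(.002,.172),(-.169,.169),(0,.24),(0,255,255))
    box(lambda x,y,z:lead(a,x,y,z),(-.014,0),(-.1485,-.0015),(.01,.23),(0,255,0))
    box(lambda x,y,z:lead(a,x,y,z),(-.048,-.038),(-.037,-.023),(.143,.227),(0,0,255))
    cv2.imwrite(f,big)
E
python3 - <<'E'
from h import *
model('top',0,np.load('top.npy'),245,85,110,80,7,'pics/m_t.png')
model('side',0,np.load('side.npy'),285,150,115,115,5.2,'pics/m_s.png')
E
```

```text
(no output)
```

View pics/m_t.png

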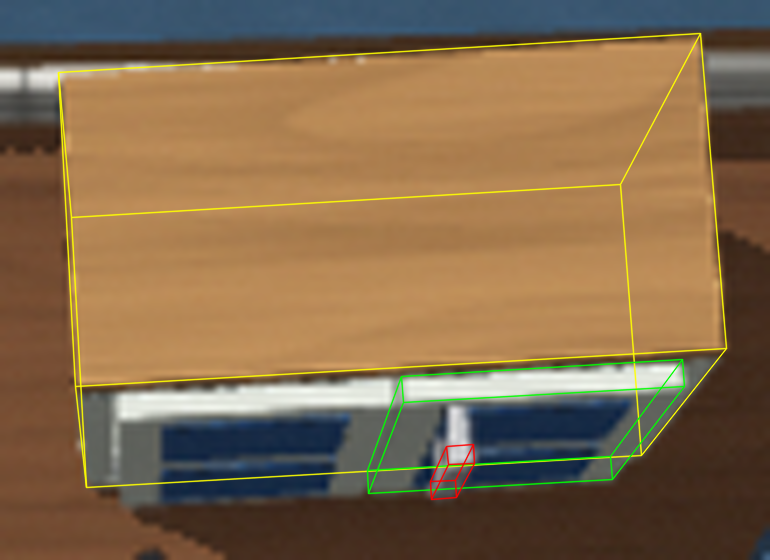

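View pics/m_s.png

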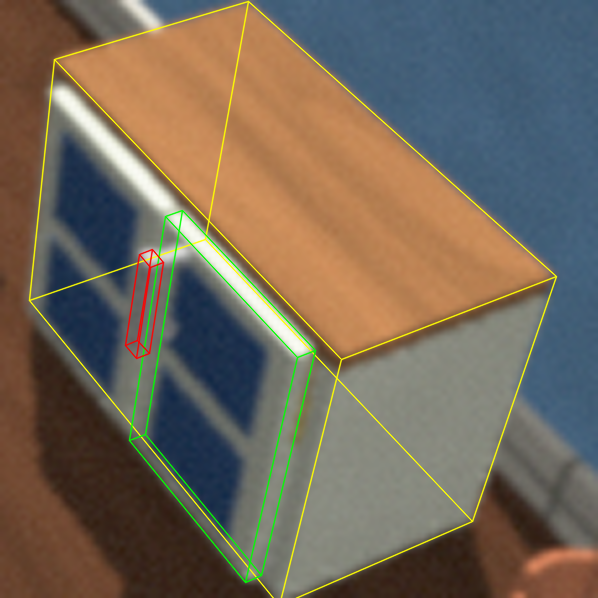

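```bash
sed -i 's/^O=.*; YAW/O=np.array([.7095,-.198]); YAW/' h.py
python3 - <<'E'
from h import *
print('tip',U('side',(285.5,178.5),.074))
p=lead(0,-.043,-.03,.186); print(p)
go(p[0],p[1],.30,-87.8)
E
```

```text
tip [0.72989147 0.06864735 0.074     ]
[ 0.66768333 -0.22962856  0.186     ]
shift [-0.3019  0.1174  0.0216] roll 2.8885 |d| 0.325 a0 77.7
```

```bash
python3 -m inch '[[0.06,[-0.302,0.117,0.02],2.888],[0.06,[-0.302,0.117,0.02],2.888],[0.06,[-0.302,0.117,0.02],2.888],[0.06,[-0.302,0.117,0.02],2.888],[0.06,[-0.302,0.117,0.02],2.888],[0.06,[-0.302,0.117,0.02],2.888],[0.06,[-0.302,0.117,0.02],2.888],[0.06,[-0.302,0.117,0.02],2.888],[0.06,[-0.302,0.117,0.02],2.888],[0.06,[-0.302,0.117,0.02],2.888],[0.06,[-0.302,0.117,0.02],2.888],[0.06,[-0.302,0.117,0.02],2.888],[0.06,[-0.302,0.117,0.02],2.888],[0.06,[-0.302,0.117,0.02],2.888],[0.06,[-0.302,0.117,0.02],2.888],[0.06,[-0.302,0.117,0.02],2.888],[0.06,[-0.302,0.117,0.02],2.888],[0.06,[-0.302,0.117,0.02],2.888],[0.06,[-0.302,0.117,0.02],2.888],[0.06,[-0.302,0.117,0.02],2.888]]'; python3 -m inch '[[0.06,[0,0,0],0],[0.06,[0,0,0],0]]'
python3 - <<'E'
from h import *
go(.6677,-.2290,.186,-87.8)
E
```

```text
clock: 8.65
eef_pos: [0.6671, -0.2295, 0.3002]
eef_rot: [0.001, 0.719, -0.695, -0.002]
ft_force: [-0.1, -0.9, -0.4]
finger_gap: 0.703
clock: 8.85
eef_pos: [0.6672, -0.2295, 0.3013]
eef_rot: [0.001, 0.721, -0.693, -0.001]
ft_force: [-0.9, -1.0, 0.3]
finger_gap: 0.702
shift [-0.0004 -0.0008  0.1153] roll 0.0017 |d| 0.115 a0 -87.7
```

```bash
python3 -m inch '[[0.06,[0,0,0.03],0],[0.06,[0,0,0.06],0],[0.06,[0,0,0.08],0],[0.06,[0,0,0.1],0],[0.06,[0,0,0.114],0],[0.06,[0,0,0.114],0],[0.06,[0,0,0.114],0]]'
python3 - <<'E'
from h import *
im=manip.get_image('side'); crop('side',285,140,90,80,8,'pics/s5.png',im)
crop('top',245,85,110,90,7,'pics/t5.png')
E
```

```text
clock: 9.55
eef_pos: [0.6674, -0.2296, 0.1895]
eef_rot: [0.0, 0.721, -0.693, -0.0]
ft_force: [-0.7, 0.4, 0.6]
finger_gap: 0.702
```

View pics/s5.png

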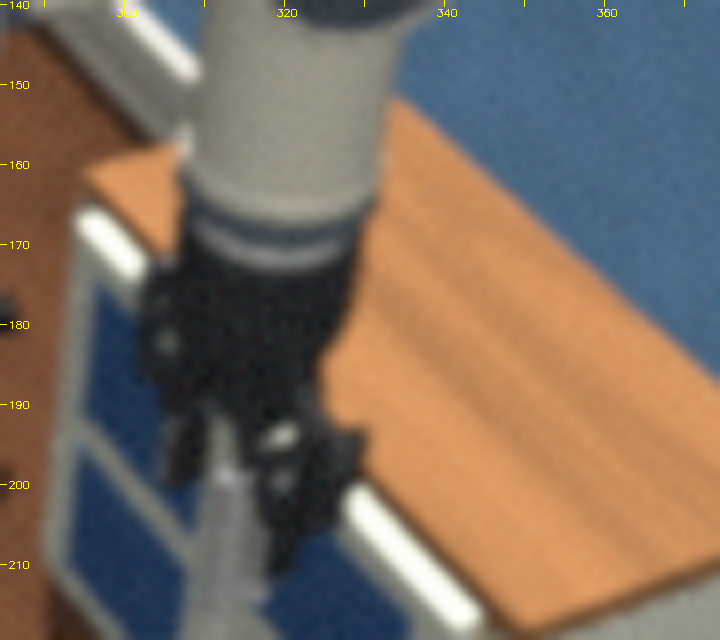

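View pics/t5.png

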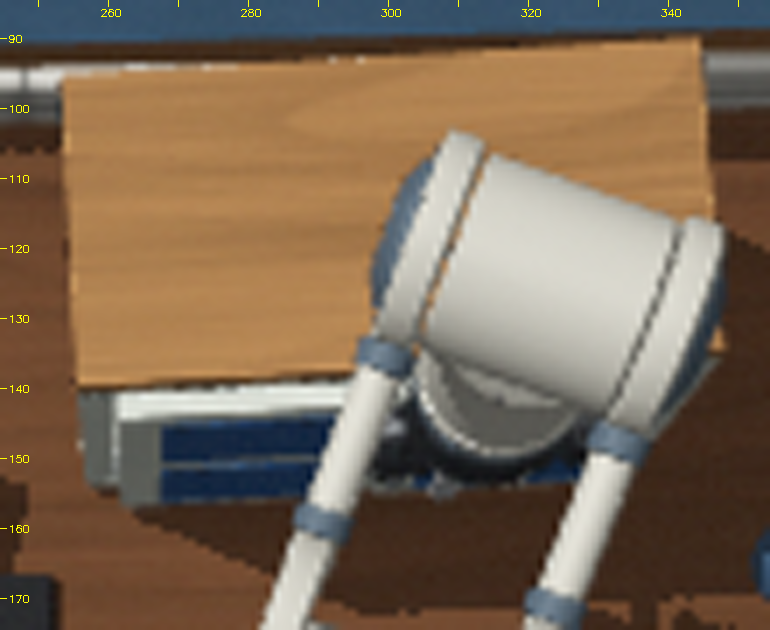

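The bar's top at side (312,199) lies between the fingers. Closing.

```bash
python3 -m inch '[[0.005,[0,0,0],0],[0.005,[0,0,0],0],[0.005,[0,0,0],0],[0.005,[0,0,0],0],[0.005,[0,0,0],0],[0.005,[0,0,0],0],[0.005,[0,0,0],0],[0.005,[0,0,0],0],[0.005,[0,0,0],0]]' 25
python3 - <<'E'
from h import *
o,R=tool(); a0=np.arctan2(R[1,0],R[0,0]);p=o['eef_pos'];print(p,np.degrees(a0))
b=lead(0,-.043,-.03,0)
for k in range(1,20):
    a=.05*k; d=lead(a,-.043,-.03,0)-b; print(round(a,2),np.round(R.T@d,4)[:2],-a)
E
```

```text
clock: 10.55
eef_pos: [0.6675, -0.23, 0.1898]
eef_rot: [-0.0, 0.721, -0.693, 0.001]
ft_force: [0.7, -3.0, 4.9]
finger_gap: 0.158
[ 0.66752671 -0.229986    0.18983128] -87.79435408964001
0.05 [0.0019 0.0059] -0.05
0.1 [0.0034 0.0118] -0.1
0.15 [0.0044 0.0175] -0.15000000000000002
0.2 [0.005 0.023] -0.2
0.25 [0.005  0.0284] -0.25
0.3 [0.0047 0.0335] -0.30000000000000004
0.35 [0.0038 0.0385] -0.35000000000000003
0.4 [0.0025 0.0433] -0.4
0.45 [0.0008 0.0479] -0.45
0.5 [-0.0014  0.0523] -0.5
0.55 [-0.0041  0.0564] -0.55
0.6 [-0.0072  0.0602] -0.6000000000000001
0.65 [-0.0107  0.0639] -0.65
0.7 [-0.0146  0.0672] -0.7000000000000001
0.75 [-0.019   0.0703] -0.75
0.8 [-0.0238  0.073 ] -0.8
0.85 [-0.0289  0.0755] -0.8500000000000001
0.9 [-0.0344  0.0777] -0.9
0.95 [-0.0403  0.0796] -0.9500000000000001
```

```bash
python3 -m inch '[[0.005,[0.001,0.003,0],-0.025],[0.005,[0.0019,0.0059,0],-0.05],[0.005,[0.0027,0.0089,0],-0.075],[0.005,[0.0034,0.0118,0],-0.1],[0.005,[0.0044,0.0175,0],-0.15],[0.005,[0.005,0.023,0],-0.2],[0.005,[0.005,0.023,0],-0.2]]'
```

```text
clock: 11.25
eef_pos: [0.644, -0.2358, 0.1899]
eef_rot: [0.0, 0.787, -0.617, 0.0]
ft_force: [0.0, -3.5, 5.9]
finger_gap: 0.16
```

Run:
```python
from h import *
o,R=tool()
b=lead(.2,-.043,-.03,0)
for a in np.arange(.25,1.36,.05):
    d=lead(a,-.043,-.03,0)-b; print(round(a,2),np.round(R.T@d,4)[:2],round(.2-a,2))
```

```text
0.25 [-0.001   0.0053] -0.05
0.3 [-0.0024  0.0103] -0.1
0.35 [-0.0042  0.015 ] -0.15
0.4 [-0.0064  0.0195] -0.2
0.45 [-0.0091  0.0236] -0.25
0.5 [-0.0121  0.0274] -0.3
0.55 [-0.0155  0.0309] -0.35
0.6 [-0.0193  0.0341] -0.4
0.65 [-0.0235  0.0369] -0.45
0.7 [-0.028   0.0394] -0.5
0.75 [-0.0329  0.0415] -0.55
0.8 [-0.0381  0.0433] -0.6
0.85 [-0.0437  0.0447] -0.65
0.9 [-0.0495  0.0458] -0.7
0.95 [-0.0557  0.0464] -0.75
1.0 [-0.0621  0.0467] -0.8
1.05 [-0.0688  0.0467] -0.85
1.1 [-0.0758  0.0462] -0.9
1.15 [-0.083   0.0454] -0.95
1.2 [-0.0903  0.0443] -1.0
1.25 [-0.0979  0.0427] -1.05
1.3 [-0.1057  0.0408] -1.1
1.35 [-0.1136  0.0386] -1.15
```

```bash
python3 -m inch '[[0.005,[-0.001,0.0053,0],-0.05],[0.005,[-0.0024,0.0103,0],-0.1],[0.005,[-0.0042,0.015,0],-0.15],[0.005,[-0.0064,0.0195,0],-0.2],[0.005,[-0.0091,0.0236,0],-0.25],[0.005,[-0.0121,0.0274,0],-0.3],[0.005,[-0.0155,0.0309,0],-0.35],[0.005,[-0.0193,0.0341,0],-0.4],[0.005,[-0.0235,0.0369,0],-0.45],[0.005,[-0.028,0.0394,0],-0.5],[0.005,[-0.028,0.0394,0],-0.5]]';  python3 - <<'E'
from h import *
im=manip.get_image('side'); model('side',.7,im,270,140,120,110,6,'pics/s6.png')
E
```

```text
clock: 12.35
eef_pos: [0.5993, -0.217, 0.1898]
eef_rot: [-0.0, 0.915, -0.404, -0.0]
ft_force: [-1.4, -2.1, 6.1]
finger_gap: 0.161
```

View pics/s6.png

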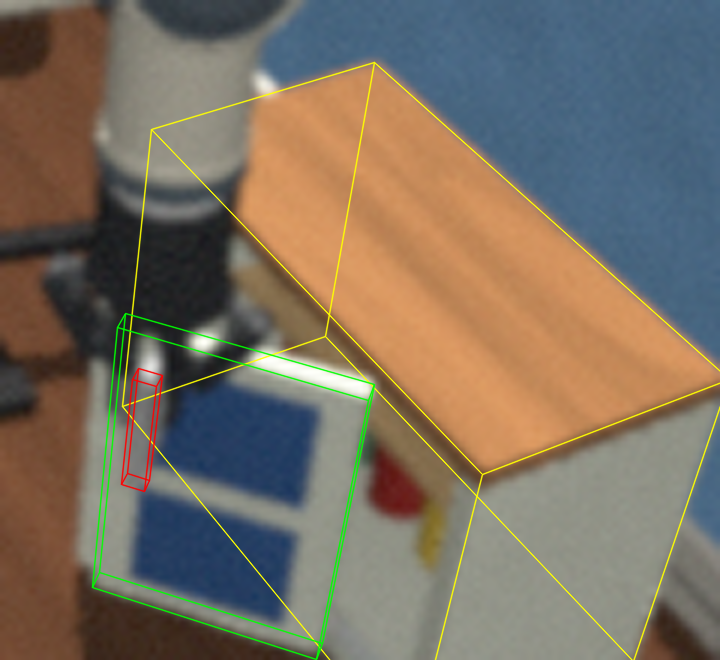

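Run:
```python
from h import *
o,R=tool()
b=lead(.7,-.043,-.03,0);print(b)
for a in np.arange(.75,1.3,.05):
    d=lead(a,-.043,-.03,0)-b; print(round(a,2),np.round(R.T@d,4)[:2],round(.7-a,2),np.round(b+d,3))
```

```text
[ 0.59997702 -0.21759174  0.        ]
0.75 [-0.0053 -0.0005] -0.05 [ 0.597 -0.213  0.   ]
0.8 [-0.0107 -0.0014] -0.1 [ 0.594 -0.209  0.   ]
0.85 [-0.0163 -0.0028] -0.15 [ 0.591 -0.204  0.   ]
0.9 [-0.0219 -0.0047] -0.2 [ 0.589 -0.198  0.   ]
0.95 [-0.0277 -0.007 ] -0.25 [ 0.587 -0.192  0.   ]
1.0 [-0.0335 -0.0099] -0.3 [ 0.585 -0.186  0.   ]
1.05 [-0.0393 -0.0131] -0.35 [ 0.583 -0.18   0.   ]
1.1 [-0.0452 -0.0168] -0.4 [ 0.582 -0.173  0.   ]
1.15 [-0.0511 -0.021 ] -0.45 [ 0.581 -0.166  0.   ]
1.2 [-0.057  -0.0255] -0.5 [ 0.58  -0.158  0.   ]
1.25 [-0.063  -0.0305] -0.55 [ 0.58 -0.15  0.  ]
```

```bash
python3 -m inch '[[0.005,[-0.0053,-0.0005,0],-0.05],[0.005,[-0.0107,-0.0014,0],-0.1],[0.005,[-0.0163,-0.0028,0],-0.15],[0.005,[-0.0219,-0.0047,0],-0.2],[0.005,[-0.0277,-0.007,0],-0.25],[0.005,[-0.0335,-0.0099,0],-0.3],[0.005,[-0.0393,-0.0131,0],-0.35],[0.005,[-0.0452,-0.0168,0],-0.4],[0.005,[-0.0511,-0.021,0],-0.45],[0.005,[-0.057,-0.0255,0],-0.5],[0.005,[-0.057,-0.0255,0],-0.5],[0.005,[-0.057,-0.0255,0],-0.5]]';  python3 - <<'E'
from h import *
im=manip.get_image('side'); model('side',1.2,im,240,130,150,120,5.3,'pics/s7.png')
im=manip.get_image('top'); model('top',1.2,im,235,85,120,100,6,'pics/t7.png')
E
```

```text
clock: 13.6
eef_pos: [0.5802, -0.1573, 0.1898]
eef_rot: [-0.0, 0.986, -0.165, -0.0]
ft_force: [-1.0, -0.3, 6.8]
finger_gap: 0.163
```

View pics/s7.png

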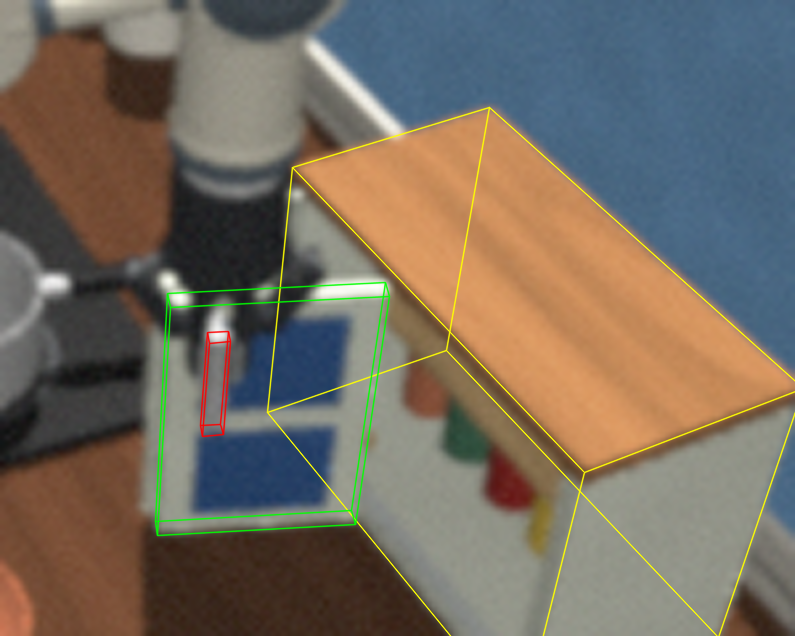

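View pics/t7.png

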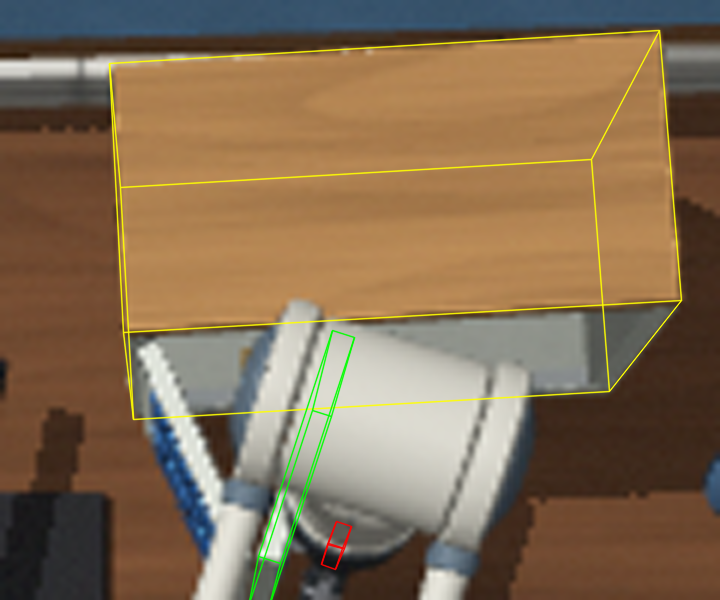

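The door model matches at 1.2 rad. I'll release the pull and set the closed fingers against the panel's middle.

```bash
python3 -m inch '[[0.05,[0,0,0],0],[0.05,[0,0,0],0],[0.05,[0,0,0],0],[0.05,[0,0,0],0],[0.05,[0,0.02,0],0],[0.05,[0,0.04,0],0],[0.05,[0,0.06,0],0],[0,[0.02,0.06,0],0],[0,[0.045,0.06,0],0],[0,[0.045,0.06,0],-0.1],[0,[0.045,0.06,0],-0.18],[0,[0.045,0.06,0],-0.18],[0,[0.045,0.06,0],-0.18]]';  python3 - <<'E'
from h import *
im=manip.get_image('side'); model('side',1.2,im,240,130,150,120,5.3,'pics/s8.png')
o,R=tool();print(o['eef_pos'],o['ft_force'])
for a in (1.1,1.15,1.2,1.25,1.3,1.33,1.36,1.38,1.4):
    t=lead(a,-.025,-.075,0);t[2]=o['eef_pos'][2]; print(a,np.round(t,4),np.round(R.T@(t-o['eef_pos']),4)[:2])
E
```

```text
clock: 15.0
eef_pos: [0.6031, -0.2297, 0.189]
eef_rot: [-0.0, 0.997, -0.077, -0.0]
ft_force: [-0.1, -0.3, 0.2]
finger_gap: -0.002
[ 0.60309846 -0.22963249  0.18921858] [-0.0651163   0.04007158 -0.16169106]
1.1 [ 0.6304 -0.1754  0.1892] [ 0.0186 -0.0578]
1.15 [ 0.6295 -0.1658  0.1892] [ 0.0163 -0.0672]
1.2 [ 0.6289 -0.1559  0.1892] [ 0.0142 -0.0768]
1.25 [ 0.6284 -0.1457  0.1892] [ 0.0121 -0.0868]
1.3 [ 0.6281 -0.1354  0.1892] [ 0.0102 -0.097 ]
1.33 [ 0.628  -0.129   0.1892] [ 0.0092 -0.1032]
1.36 [ 0.628  -0.1226  0.1892] [ 0.0082 -0.1096]
1.38 [ 0.628  -0.1183  0.1892] [ 0.0075 -0.1138]
1.4 [ 0.6281 -0.1139  0.1892] [ 0.0069 -0.1181]
```

View pics/s8.png

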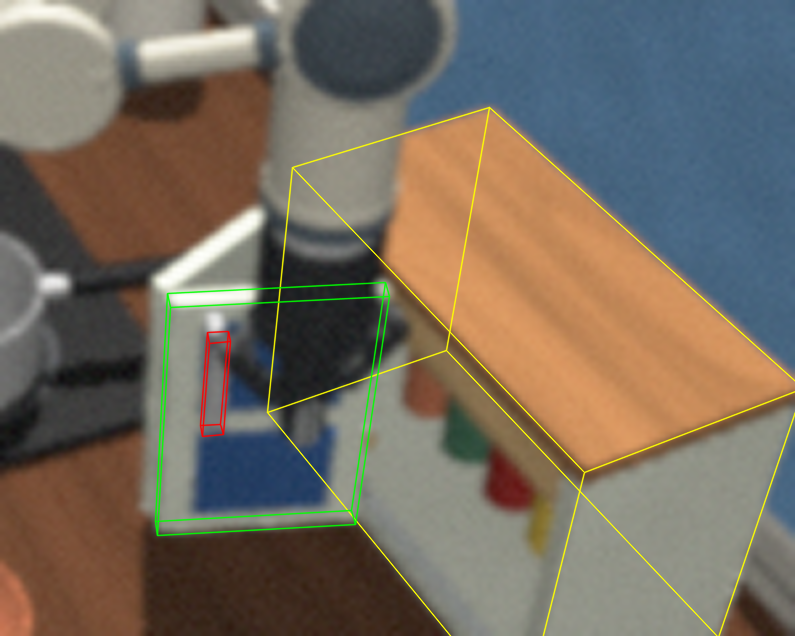

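```bash
python3 -m inch '[[0,[0.025,-0.02,0],0],[0,[0.025,-0.04,0],0],[0,[0.025,-0.06,0],0],[0,[0.025,-0.07,0],0],[0,[0.025,-0.08,0],0],[0,[0.024,-0.088,0],0],[0,[0.024,-0.092,0],0],[0,[0.024,-0.092,0],0],[0,[0.024,-0.092,0],0]]';  python3 - <<'E'
from h import *
im=manip.get_image('side'); model('side',1.3,im,240,130,150,120,5.3,'pics/s9.png')
E
```

```text
clock: 15.95
eef_pos: [0.6408, -0.1427, 0.1893]
eef_rot: [0.0, 0.997, -0.076, 0.0]
ft_force: [-0.6, -0.1, -0.0]
finger_gap: 0.001
```

View pics/s9.png

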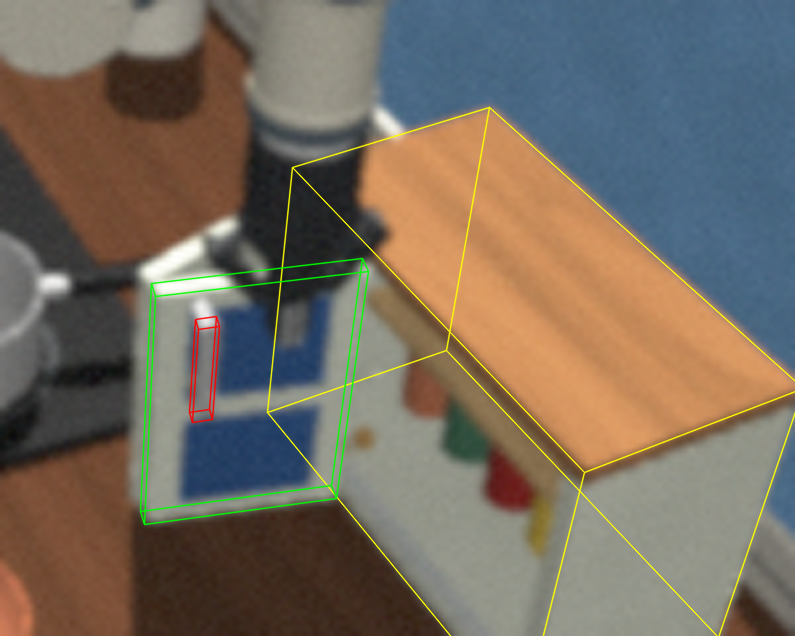

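```bash
python3 -m inch '[[0,[0,-0.003,0],0],[0,[0,-0.006,0],0],[0,[0,-0.008,0],0],[0,[0,-0.01,0],0],[0,[0,-0.01,0],0]]'; python3 -m inch '[[0,[0,-0.002,0],0],[0,[0,-0.003,0],0],[0,[0,-0.003,0],0]]'
```

```text
clock: 16.5
eef_pos: [0.6414, -0.1353, 0.1892]
eef_rot: [0.002, 0.997, -0.078, -0.001]
ft_force: [-3.3, -9.1, 0.2]
finger_gap: -0.0
clock: 16.8
eef_pos: [0.6414, -0.1326, 0.1893]
eef_rot: [0.002, 0.997, -0.078, -0.001]
ft_force: [-6.3, -9.8, 0.8]
finger_gap: -0.001
```

```bash
python3 -m inch '[[0,[0,-0.001,0],0],[0,[0,-0.002,0],0],[0,[0,-0.002,0],0]]'; python3 -m inch '[[0,[0,-0.001,0],0],[0,[0,-0.002,0],0],[0,[0,-0.002,0],0]]'
```

```text
clock: 17.1
eef_pos: [0.6428, -0.1286, 0.1891]
eef_rot: [0.001, 0.997, -0.077, -0.0]
ft_force: [-0.6, -2.2, 0.2]
finger_gap: 0.002
clock: 17.4
eef_pos: [0.6436, -0.1248, 0.1893]
eef_rot: [-0.0, 0.997, -0.075, 0.0]
ft_force: [-0.4, 0.5, -0.3]
finger_gap: -0.004
```

```bash
python3 -m inch '[[0,[0,-0.002,0],0],[0,[0,-0.003,0],0],[0,[0,-0.003,0],0]]'; python3 -m inch '[[0,[0,-0.002,0],0],[0,[0,-0.003,0],0],[0,[0,-0.003,0],0]]'
```

```text
clock: 17.7
eef_pos: [0.6439, -0.1222, 0.1893]
eef_rot: [-0.0, 0.997, -0.076, 0.0]
ft_force: [0.8, -0.6, -0.8]
finger_gap: 0.001
clock: 18.0
eef_pos: [0.6443, -0.1195, 0.1893]
eef_rot: [-0.0, 0.997, -0.076, 0.0]
ft_force: [-0.7, -0.1, 0.4]
finger_gap: 0.004
```

```bash
python3 -m inch '[[0,[0,-0.002,0],0],[0,[0,-0.003,0],0],[0,[0,-0.003,0],0]]'; python3 -m inch '[[0,[0,0.03,0],0],[0,[0,0.06,0],0],[0,[0,0.1,0],0],[0,[0,0.14,-0.05],0],[0,[-0.05,0.19,-0.1],0],[0,[-0.05,0.23,-0.12],0],[0,[-0.05,0.25,-0.12],0],[0,[-0.05,0.25,-0.12],0],[0,[-0.05,0.25,-0.12],0]]';  python3 - <<'E'
from h import *
for a in (1.37,1.4): im=manip.get_image('side'); model('side',a,im,240,130,150,120,5.3,f'pics/s10_{a}.png')
im=manip.get_image('top'); model('top',1.39,im,235,85,120,100,6,'pics/t10.png')
cv2.imwrite('pics/full.png',cv2.resize(im[:,:,::-1],(800,600)))
E
```

```text
clock: 18.3
eef_pos: [0.6446, -0.1174, 0.1893]
eef_rot: [0.001, 0.997, -0.076, -0.0]
ft_force: [-1.6, -4.4, 0.9]
finger_gap: 0.005
clock: 19.2
eef_pos: [0.5572, -0.3574, 0.3098]
eef_rot: [-0.0, 0.997, -0.077, 0.001]
ft_force: [-0.1, 0.4, -0.2]
finger_gap: -0.0
```

View pics/s10_1.4.png

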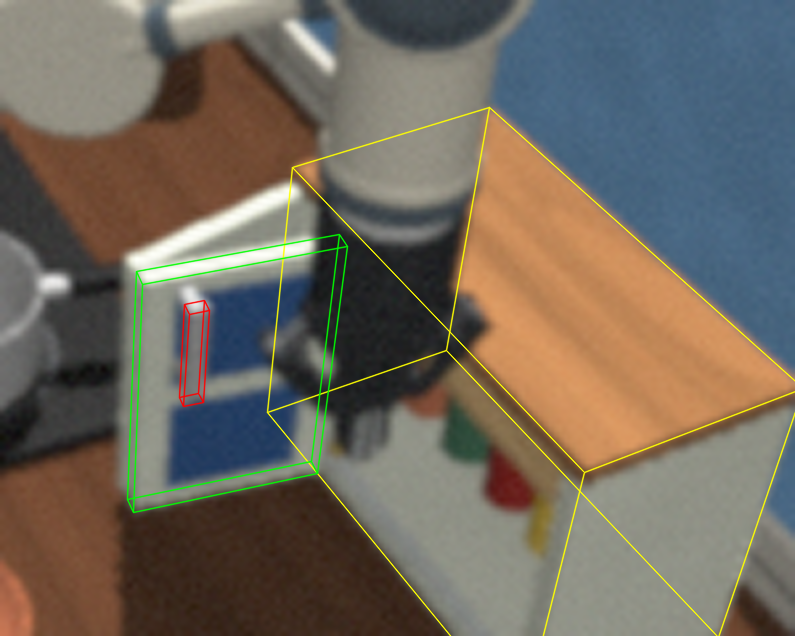

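View pics/t10.png

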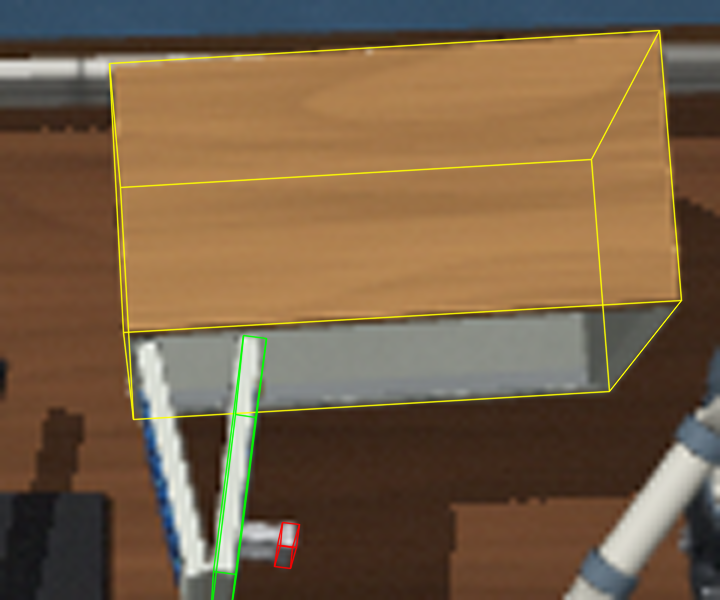

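View pics/full.png

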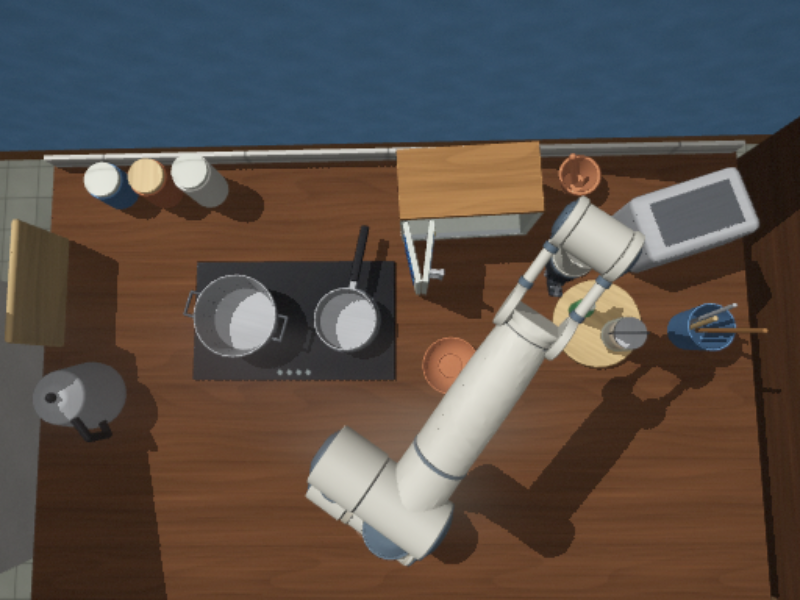

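Run:
```python
from h import *
o=manip.get_obs(); print(o['clock'],o['ft_force'])
im=manip.get_image('top'); print('pan',U('top',(221,204.5),.087))
d=np.abs(im[80:140,248:350].astype(int)-np.load('top.npy')[80:140,248:350]).mean(); print('roof diff',d)
print(manip.hand_in())
```

```text
19.35 [-0.02608736  0.08181943  0.0987744 ]
pan [0.48458442 0.11465506 0.087     ]
roof diff 8.874237472766884
the job is handed in; nothing more can be done
None
```

The saucepan handle is inside the hob's right edge, the door is folded home past its catch, and the job is handed in at about 19.4 s. No verdict is reported, and I had no direct reading of the door angle or of how far the cupboard moved.

- **Saucepan:** I pinched the handle, swung it about 39° towards the back, then let go. The tip is at about y = +0.069 m, roughly 80 mm inside the edge. The pan's centre is within a few mm of where it started.
- **Door:** I pulled it open by its handle along its arc to about 1.2 rad, with sideways forces of about 3.5 N or less. I then pressed the leading panel past the catch with closed fingers. The highest reading was about 10 N sideways plus 6 N outwards. The force dropped as the catch gave way, and later there was only light contact (4.4 N) near the stop.
- **Door angle:** From the top picture it comes out at about 1.40 rad, measured two ways (1.397 and 1.41). The second is slightly over the 1.40 stop, so allow about ±0.02.
- **Cupboard:** Its edges still fit the model overlay to within about 2 mm, so I see no shift. A simple before/after difference of the area around it came out at 8.9 grey levels. That area includes the opened door and possibly part of the arm, so I didn't count it as evidence either way.
- **Rest of the scene:** The other items look unmoved by eye. The arm was clear of everything, with about 0 N on the tool.

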